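# Close the slop trough with its tongued cover board

## Robot

A 6-joint arm with a two-finger parallel gripper is mounted at the origin on the work surface. World frame = base frame: x ahead of the robot, y to its left, z up, the work surface at z = 0. Lengths are in m, angles in rad, forces in N, time in s.
With the tool pointing down it reaches from about 0.25 to 0.775 m from the base axis. Payload 4 kg.
Tool frame: the origin (TCP) lies between the finger pads; the fingertips stand 19 mm ahead of it and the grasp point (between the pads) is the TCP (robot.tip_reach is the y of the fingertips in the tool frame, in m); y points along the fingers, x is the direction in which the jaws open and shut, and the axes are right-handed (so a half turn about y gives the same grasp; the last joint's range is limited). The gripper opens to 94 mm and grips with 3 to 60 N. Pads are 16 mm wide; open, the fingers measure 119 mm over their backs; the gripper's body (75 mm by 177 mm) begins 78 mm behind the grasp point.
Start: joints at [-1.44, 0.087, 1.371, -0, 1.684, -0.103], TCP at [0.127, -0.535, 0.225] pointing down, gripper open.
Joint ranges: [-3.1, 3.1], [-0.76, 2.03], [0.27, 2.55], [-1.08, 4.22], [0.17, 2.65], [-2.57, 2.57]. Speed limits (rad/s): [2.79, 2.79, 3.14, 3.14, 3.14, 3.14].

## Interface

Orientations are given as [roll, pitch, yaw] about the fixed x, y, z axes, in that order (R = Rz(yaw) Ry(pitch) Rx(roll)).
In Python, from bench import robot, imaging, order gives the robot as it stands.
- The arm moves only by the tool send_rows, never from a script. Its argument "moves" is text: rows parted by semicolons, each of 5 numbers parted by spaces: the gripper's target within -1 to 1 (shut at 1, half-way at 0, fully open at -1), then the shift along the tool's x, y, z in m, then the turn about the tool's y in degrees. In form: fingers tx ty tz roll; .... A call has exactly 10 rows; each row shifts and turns the commanded pose from where the row before left it, along the tool's axes as they then stand; what a row does not reach is not made up. A row lasts 1/12 s, in which the tool goes at most 41.7 mm and 7.16 degrees, less where a joint would pass 70% of its speed; a pose out of reach is approached as far as the arm can. A call with a gripper value outside its range is refused whole. The fingers move at their own pace and stop on an object; the grip force is fixed at half the most. Time passes only in rows, so rows that do not move let the fingers close, or fill a call up. It gives the time, the measured TCP pose, the force and the opening at its end, in the units of the state.
- robot.get_obs(): the state, without advancing time (a new reading comes with each control period).
- imaging.snapshot(name): name is "scene" or "top"; returns a dict with "image" (480x640x3 uint8, red, green, blue), "mtx" (3x3 intrinsics, pixels), "R" (3x3) and "t" (3): a world point X has camera coordinates R X + t. Camera axes: x right, y down, z forward; pixel columns grow to the right and rows downward; lengths in m; the calibration is good to about 2 mm. A picture is of the moment at which its call begins. There is no depth.
- order.close_job(): hands the job in, once; it reports no verdict.
Trained networks look in a picture, given as the dict that the camera call returned (one of the last four; its "shot" number tells which), for a name from the list of things; names that differ only in an ending like _2 or _b are one class to them, and where a whole thing is asked for, a point or a joint stands for the part that bears it (a point fixed in the world has none). Each returns a list of dicts, best first, with "conf" (0 to 1); they miss things now and then, are a little off and sometimes report something else, mostly with a low value. They report only what shows in the picture. A call takes as long as a camera call. They do not tell look-alikes from the thing itself.
- imaging.recognise(picture, target): "centre" ([column, row] in pixels, amid what is visible of it).
- imaging.landmark_of(picture, target): "centre" ([column, row] in pixels: a listed point, or the origin of a listed thing).
The state is a dict: "time": time; "joint_positions": joint angles; "qvel": joint speeds; "joint_torque": joint torques, N m; "tool_pos": TCP position; "ee_rot": TCP orientation; "wrist_force": force on the tool from outside, world axes, zero at the start; "wrist_torque": the same for the moment, N m; "width": finger opening in m.
Only numpy, scipy, OpenCV 4.12 (cv2) and the standard library are available. Lean on these libraries where they do the work, as an engineer would, in place of code of your own. Each camera call takes 0.05 s, during which the arm holds its last target.

## Task

Close the potter's slop trough with its tongued cover board: pick the board up by its batten, angle the tongue into the groove of the trough's rail with the far edge raised, then gently lower it flat behind the far stop so that it covers the opening, and let go. Leave the plain square-edged board where it lies.

Things in the scene. Friction and masses are not known exactly. Their poses are not given: they have to be found in the camera images.
- cover: Tongued cover board, loose, pale wood, 0.25-0.5 kg, lying flat, tongue roughly towards the robot. Origin: underside, below the batten's middle; x from the tongue to the opposite (far) edge, y along the tongue, z up. Board 24 mm thick, 160 mm long in y, from x -45 to +55 mm; the tongue, 8 mm thick, runs along the whole edge at the underside, x -45 to -71 mm.
- cover_grip (a point): Point to grip the cover board: in the upright batten on its top, which is parallel to the tongue, 24 mm wide in x (grip across this), 100 mm long in y, from 24 to 60 mm above the underside. This point is 50 mm above the underside, 26 mm above the board's top face, 10 mm below the batten's top. Axes as the board's.
- tongue_tip (a point): Middle of the tongue's free edge, on the underside of the cover board: 71 mm from the grip point in the board's -x and 50 mm below it. Axes as the board's.
- groove_mouth (a point): Fixed wooden trough, 240 mm in y. Point: middle of its groove's mouth, on the groove's floor, 30 mm above the table; x level, out of the groove across the trough, away from the robot, y along the groove. Groove 30 mm deep, 18 high, under a 6 mm lip in a rail 70 mm wide. Its floor runs on level as bearers at |y| 55 to 120 mm; between them the open pan, 110 mm in y.
- stop (a point): Same trough: top of the far stop, middle of its inner edge: groove_mouth x +116 mm, 15 mm above the bearers; bar 20 mm thick, whole length. The board laid flat fits between rail and stop with 16 mm play in x, its tongue then 10 to 26 mm in the groove, its top flush with the rail's. Axes as the groove's.
- plain_grip (a point): Bystander to leave alone: loose plain board of the same wood with the same batten but square edges and no tongue, 126 x 160 x 24 mm. Point in its batten, 50 mm above the table.
Things that resemble listed ones, but are neither listed nor needed, are in the scene too. What is shaped like the cover but blue is not meant.

How it is judged:
By the outcome, as a careful person would: the job done as asked, in the order asked, and still so for the second after the job is handed in, with the robot touching nothing.
It also fails if it takes over 48 s, if anything falls off the work surface, if the arm or the gripper's body presses on something with over 40 N, if the wrist force passes 120 N, or if a joint passes its speed limit or range.

## Working session

There is one attempt and no reset: what is moved stays moved. The work goes in short steps, Python scripts to look and compute and a tool call to move; the robot and the scene stay as the last step left them, time stands still between calls to the robot, and variables do not carry over. Pictures are saved under pics/ and viewed, and the job is handed in when it is done.

Besides the shell and the picture viewer there is one more tool, called after "Emit:" as a command line: name --argument value ..., lists and objects as JSON in quotes. send_rows: Moves the arm, as the interface text tells. Its arguments: {"type":"object","properties":{"moves":{"type":"string"}},"required":["moves"]}

```bash
ls; mkdir -p pics; cat > h.py <<'E'
import numpy as np, cv2
from bench import robot, imaging, order
def snap(n,f):
    p=imaging.snapshot(n); cv2.imwrite('pics/'+f,p['image'][:,:,::-1]); return p
def ray(p,uv,z):
    d=np.linalg.inv(p['mtx'])@np.array([uv[0],uv[1],1.]); R=np.array(p['R']);t=np.array(p['t'])
    c=-R.T@t; d=R.T@d; return c+d*(z-c[2])/d[2]
def proj(p,X):
    x=np.array(p['R'])@np.array(X)+p['t']; x=np.array(p['mtx'])@x; return x[:2]/x[2]
E
python3 - <<'E'
from h import *
np.set_printoptions(precision=4,suppress=True)
o=robot.get_obs();print(o)
for n in ('scene','top'):
    p=snap(n,n+'0.png'); print(n,-np.array(p['R']).T@p['t'])
    for t,z in (('cover_grip',.05),('tongue_tip',0),('groove_mouth',.03),('stop',.045),('plain_grip',.05),('cover',0)):
        for d in imaging.landmark_of(p,t): print(t,np.round(d['centre'],1),round(d['conf'],2),ray(p,d['centre'],z))
E
```

```text
pics
{'time': 0.0, 'joint_positions': array([-1.4401,  0.088 ,  1.3723, -0.    ,  1.6836, -0.1031]), 'qvel': array([-0.0003, -0.0012, -0.0011, -0.0009,  0.0019, -0.0002]), 'joint_torque': array([  0.0007, -34.0173, -30.2428,   0.0719,   0.0329,  -0.0001]), 'tool_pos': array([ 0.1274, -0.5345,  0.2233]), 'ee_rot': array([-1.5706,  0.0022, -1.3369]), 'wrist_force': array([-0.1687,  0.3583,  0.6955]), 'wrist_torque': array([-0.0039,  0.0543, -0.0158]), 'width': 0.09410229836881033}
scene [ 1.0382 -0.2209  0.9537]
cover_grip [498.2 181.5] 0.89 [0.5796 0.5819 0.05  ]
cover_grip [418.  200.3] 0.85 [0.5294 0.3582 0.05  ]
tongue_tip [405.6 191.7] 0.65 [0.4605 0.3781 0.    ]
tongue_tip [513.4 187.6] 0.56 [0.5915 0.6484 0.    ]
groove_mouth [267.5 280.5] 0.73 [ 0.5436 -0.0747  0.03  ]
stop [294.9 314.4] 0.7 [ 0.656  -0.0611  0.045 ]
cover [414.4 211.8] 0.93 [0.5283 0.3589 0.    ]
cover [491.7 197.8] 0.73 [0.5905 0.5714 0.    ]
cover [272.1 280.6] 0.47 [ 0.5331 -0.0604  0.    ]
top [0.3628 0.1041 1.6004]
cover_grip [125.9 215.6] 0.96 [0.5918 0.5731 0.05  ]
cover_grip [209.4 236.9] 0.61 [0.5323 0.3523 0.05  ]
tongue_tip [103.4 214.5] 0.75 [0.603  0.6496 0.    ]
tongue_tip [205.6 262.3] 0.58 [0.4685 0.3703 0.    ]
groove_mouth [369.5 234.2] 0.87 [ 0.5362 -0.0733  0.03  ]
plain_grip [365.  191.2] 0.73 [ 0.6496 -0.0618  0.05  ]
plain_grip [486.8 244.2] 0.58 [ 0.5034 -0.3813  0.05  ]
cover [210.4 240.3] 0.8 [0.5284 0.3575 0.    ]
cover [128.5 218.3] 0.56 [0.5917 0.5811 0.    ]
```

View pics/scene0.png

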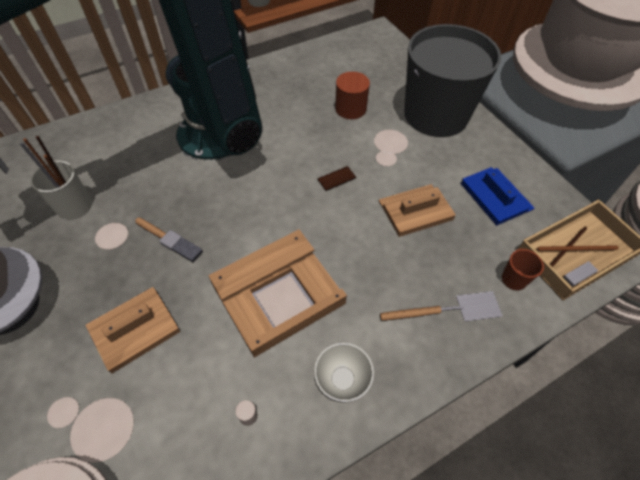

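View pics/top0.png

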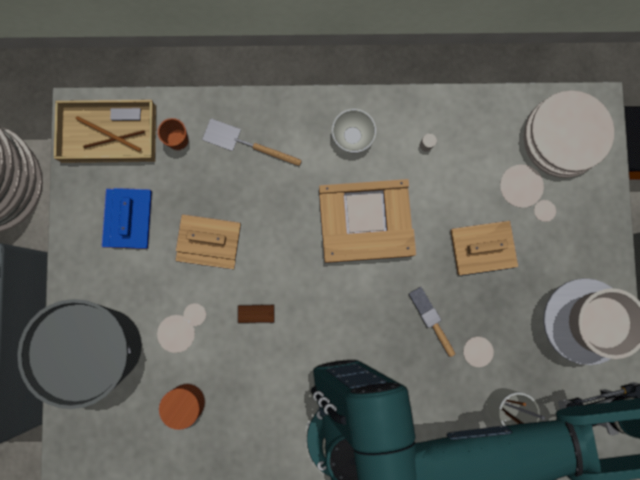

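The top view shows three boards with battens: wood at (209,238), wood at (486,247) and blue at (127,218). The trough is at (367,222). The board at (209,238) seems to have a stepped strip on its robot side, so I'll enlarge both wooden boards to check.

```bash
python3 - <<'E'
import cv2,numpy as np
a=cv2.imread('pics/top0.png');s=cv2.imread('pics/scene0.png')
r=lambda i,x,y,w,h:cv2.resize(i[y:y+h,x:x+w],(400,300),interpolation=cv2.INTER_CUBIC)
o=np.vstack([np.hstack([r(a,165,205,92,69),r(a,440,212,92,69)]),np.hstack([r(s,370,172,100,75),r(s,75,280,120,90)])])
cv2.imwrite('pics/crop.png',o)
cv2.imwrite('pics/crop2.png',cv2.resize(a[165:280,305:430],None,fx=6,fy=5.2,interpolation=cv2.INTER_CUBIC)[:600])
E
```

```text
(no output)
```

View pics/crop.png

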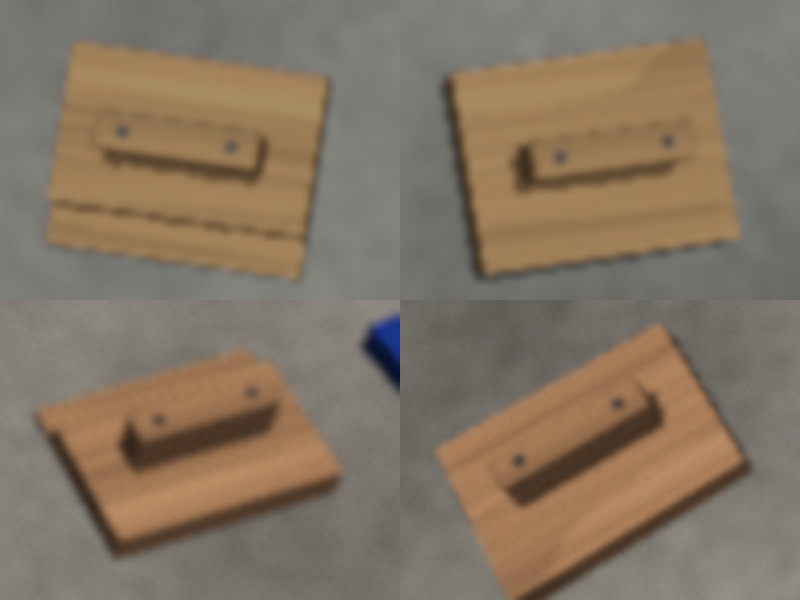

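View pics/crop2.png

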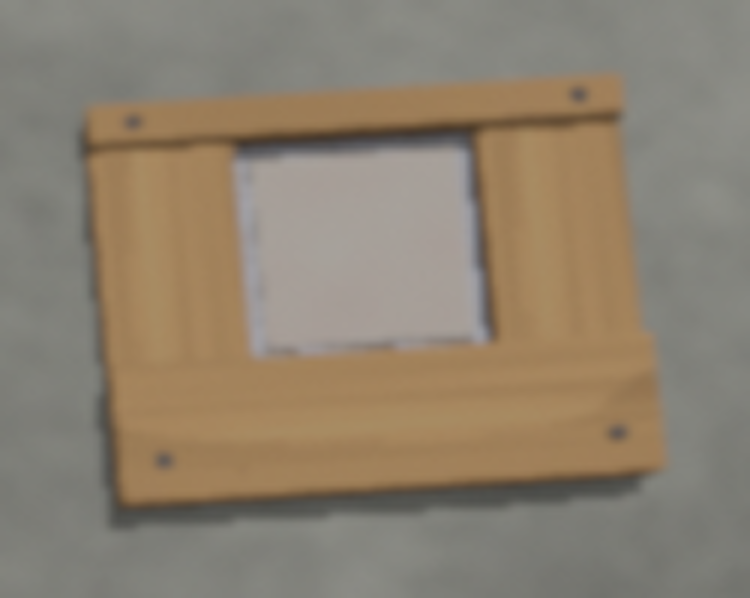

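The board at (209,238) fits: it is pale wood and the crop shows a thin stepped tongue towards the robot. (486,247) has square edges, so it is the plain board, and (127,218) is blue. Next I'll fit the cover and trough poses to corner points.

```bash
cat > fit.py <<'E'
from h import *
from scipy.optimize import least_squares
np.set_printoptions(precision=4,suppress=True)
def T(q,X): 
    c,s=np.cos(q[2]),np.sin(q[2]); X=np.array(X,float); return np.array([q[0]+c*X[0]-s*X[1],q[1]+s*X[0]+c*X[1],X[2]])
def fit(obs,q0):
    f=lambda q:np.concatenate([proj(p,T(q,X))-uv for p,X,uv in obs])
    r=least_squares(f,q0,loss='soft_l1'); return r.x, f(r.x).reshape(-1,2)
if __name__=='__main__':
    pt=imaging.snapshot('top'); ps=imaging.snapshot('scene')
    ct=lambda x,y:np.array([165+x/4.348,205+y/4.348])
    cs=lambda x,y:np.array([370+x/4,172+y/4])
    A=[((.055,.08,.024),ct(73,42),cs(340,172)),((.055,-.08,.024),ct(329,77),cs(115,242)),
       ((-.045,.08,.024),ct(53,203),cs(272,62)),((-.045,-.08,.024),ct(305,238),cs(55,132)),
       ((-.071,.08,.008),ct(47,243),cs(247,50)),((-.071,-.08,.008),ct(300,277),cs(37,112))]
    # batten screws symmetrical
    for sel in (0,1,2):
        obs=[]
        for X,a,b in A:
            if sel!=1: obs.append((pt,X,a))
            if sel!=2: obs.append((ps,X,b))
        q,r=fit(obs,[.53,.355,0]); print('cover',sel,q,np.abs(r).max()); 
        if sel==0: print(r); qc=q
    g=lambda x,y:np.array([305+x/6,165+y/5.2])
    B=[((0,.12,.054),g(107,365)),((0,-.12,.054),g(653,335)),((-.07,.12,.054),g(122,503)),((-.07,-.12,.054),g(663,468)),
       ((.116,.12,.045),g(90,148)),((.116,-.12,.045),g(620,115)),((.136,.12,.045),g(89,106)),((.136,-.12,.045),g(620,76))]
    q,r=fit([(pt,X,a) for X,a in B],[.54,-.07,0]); print('trough',q); print(r)
    np.save('q.npy',[qc,q])
    for p,nm,(x,y,w,h) in ((pt,'t',(160,160,280,130)),(ps,'s',(190,160,280,200))):
        k=2.85; im=p['image'][:,:,::-1].copy(); im=cv2.resize(im[y:y+h,x:x+w],None,fx=k,fy=k,interpolation=cv2.INTER_CUBIC)
        def ln(qq,pts,col):
            P=[tuple(int(v) for v in (proj(p,T(qq,X))-[x,y]+.5)*k) for X in pts]
            for a,b in zip(P,P[1:]): cv2.line(im,a,b,col,1)
        rect=lambda x0,x1,y0,y1,z:[(x0,y0,z),(x1,y0,z),(x1,y1,z),(x0,y1,z),(x0,y0,z)]
        ln(qc,rect(-.045,.055,-.08,.08,.024),(0,0,255)); ln(qc,rect(-.071,-.045,-.08,.08,.008),(255,0,0)); ln(qc,rect(-.012,.012,-.05,.05,.06),(0,255,0))
        ln(q,rect(-.07,0,-.12,.12,.054),(0,0,255)); ln(q,rect(.116,.136,-.12,.12,.045),(255,0,0)); ln(q,rect(0,.116,-.055,.055,.03),(0,255,0))
        cv2.imwrite('pics/fit_%s.png'%nm,im)
E
python3 fit.py
```

```text
cover 0 [ 0.5329  0.3602 -0.1558] 2.3971526942472963
[[ 0.0908 -1.235 ]
 [ 0.0912 -0.1418]
 [-0.0511 -0.8834]
 [ 0.1352 -0.2809]
 [-1.4239 -1.6564]
 [-1.408  -0.7498]
 [-0.2674 -1.2286]
 [-1.4599 -2.3972]
 [-0.3467 -0.8553]
 [-0.9781 -0.7909]
 [ 0.0873 -0.2623]
 [-1.7424 -0.8673]]
cover 1 [ 0.5361  0.3608 -0.1606] 1.7886132335583227
cover 2 [ 0.5302  0.3596 -0.1492] 1.1336708025978055
trough [ 0.5384 -0.0676  0.0564]
[[ 0.2294  0.3075]
 [-0.3049 -0.1631]
 [-0.3387  0.1959]
 [ 0.3696  0.5932]
 [-0.1893 -0.6149]
 [ 0.7646 -0.3235]
 [-0.56    0.1092]
 [ 0.114  -0.1508]]
```

View pics/fit_t.png

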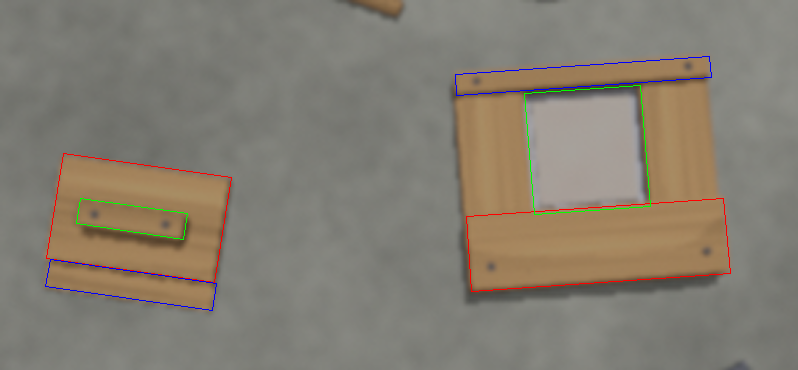

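View pics/fit_s.png

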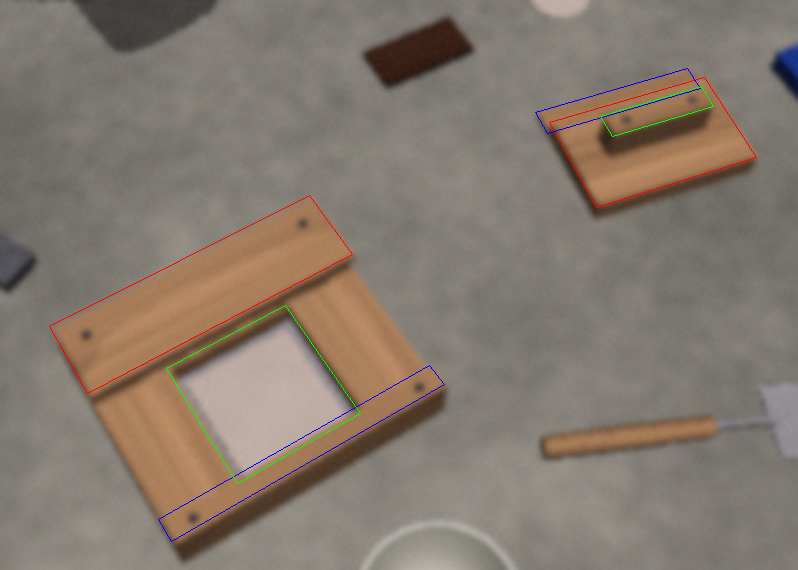

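Emit:
send_rows --moves "-1 0 0 0 -6.8; -1 0 0 0 -6.8; -1 0 0 0 -6.8; -1 0 0 0 -6.8; -1 0 0 0 -6.8; -1 0 0 0 -6.8; -1 0 0 0 -6.8; -1 0 0 0 -6.8; -1 0 0 0 -6.8; -1 0 0 0 -6.8"

```text
time: 1.63
tool_pos: [0.1274, -0.5351, 0.2245]
ee_rot: [-1.571, -0.0, -0.144]
wrist_force: [-0.6, -0.4, 0.2]
width: 0.094
```

```bash
cat > d.py <<'E'
from h import *
import sys
from scipy.spatial.transform import Rotation as Ro
o=robot.get_obs(); R=Ro.from_euler('xyz',o['ee_rot']).as_matrix()
np.set_printoptions(precision=4,suppress=True)
print(o['time'],o['tool_pos'],o['ee_rot'],'w',o['width'],'F',o['wrist_force'],'M',o['wrist_torque'])
if len(sys.argv)>3:
    print('tool delta',R.T@(np.array([float(a) for a in sys.argv[1:4]])-o['tool_pos']))
if len(sys.argv)>4: print('turn deg',-np.degrees(float(sys.argv[4])-o['ee_rot'][2]))
E
python3 d.py .533 .36 .12 -.155
```

```text
1.6333 [ 0.1274 -0.5351  0.2245] [-1.5709 -0.0001 -0.1443] w 0.09399510865672937 F [-0.5942 -0.4267  0.203 ] M [-0.0786 -0.0795 -0.0424]
tool delta [0.2726 0.1044 0.9441]
turn deg 0.6118650556004408
```

Emit:
send_rows --moves "-1 0.0114 0 0.039 0; -1 0.0114 0 0.039 0; -1 0.0114 0 0.039 0; -1 0.0114 0 0.039 0; -1 0.0114 0 0.039 0; -1 0.0114 0 0.039 0; -1 0.0114 0 0.039 0; -1 0.0114 0 0.039 0; -1 0.0114 0 0.039 0; -1 0.0114 0 0.039 0.6"

```text
time: 2.47
tool_pos: [0.2987, -0.1647, 0.2248]
ee_rot: [-1.572, -0.002, -0.162]
wrist_force: [1.2, 0.5, -0.1]
width: 0.0941
```

Emit:
send_rows --moves "-1 0.0114 0 0.039 0; -1 0.0114 0 0.039 0; -1 0.0114 0 0.039 0; -1 0.0114 0 0.039 0; -1 0.0114 0 0.039 0; -1 0.0114 0 0.039 0; -1 0.0114 0 0.039 0; -1 0.0114 0 0.039 0; -1 0.0114 0 0.039 0; -1 0.0114 0 0.039 0"

```text
time: 3.3
tool_pos: [0.4738, 0.2025, 0.2246]
ee_rot: [-1.571, -0.001, -0.16]
wrist_force: [0.0, -0.1, -0.1]
width: 0.094
```

```bash
python3 d.py .533 .36 .12 -.155
```

```text
3.3 [0.4738 0.2025 0.2246] [-1.5708 -0.0007 -0.1599] w 0.09404009435198281 F [ 0.0303 -0.1316 -0.0872] M [-0.0522 -0.0993  0.0122]
tool delta [0.0333 0.1046 0.1649]
turn deg -0.27901513088811525
```

Emit:
send_rows --moves "-1 0.0067 0 0.033 0; -1 0.0067 0 0.033 0; -1 0.0067 0.02 0.033 0; -1 0.0067 0.02 0.033 0; -1 0.0067 0.03 0.033 0; -1 0 0.03 0 0; -1 0 0.02 0 0; -1 0 0 0 0; -1 0 0 0 0; -1 0 0 0 0"

```text
time: 4.13
tool_pos: [0.5329, 0.3556, 0.1087]
ee_rot: [-1.569, -0.002, -0.161]
wrist_force: [0.9, -0.1, 0.6]
width: 0.0938
```

```bash
python3 d.py .533 .36 .051 -.155; python3 - <<'E'
from h import *
a=snap('scene','a.png')['image'];b=snap('top','b.png')['image']
r=lambda i,x,y,w,h:cv2.resize(i[y:y+h,x:x+w],(400,400),interpolation=cv2.INTER_CUBIC)
cv2.imwrite('pics/ap.png',np.hstack([r(a,350,130,140,140),r(b,150,180,120,120)])[:,:,::-1])
E
```

```text
4.1333 [0.5329 0.3556 0.1087] [-1.5691 -0.0023 -0.161 ] w 0.09380175329609118 F [ 0.8506 -0.1257  0.5669] M [-0.0267 -0.0862  0.0392]
tool delta [-0.0007  0.0577  0.0043]
turn deg -0.34286888924432846
```

View pics/ap.png

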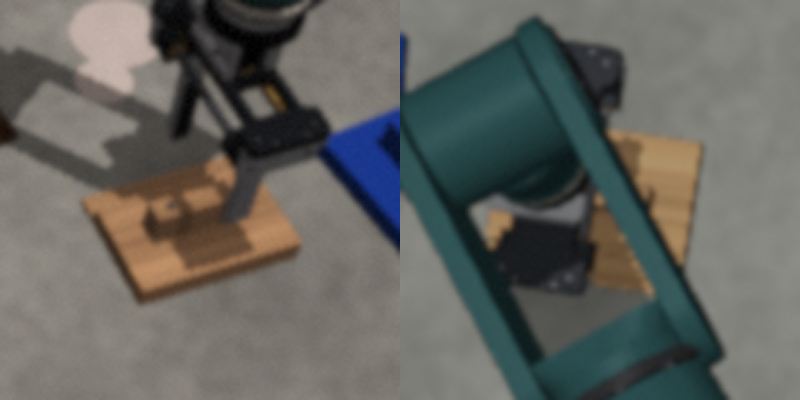

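The picture shows the open fingers straddling the batten: scene crop, finger tip at (235,215), batten at (165,215). Next I descend and close.

Emit:
send_rows --moves "-1 0 0.02 0.002 -0.3; -1 0 0.02 0.002 0; -1 0 0.0125 0 0; -1 0 0.005 0 0; -1 0 0 0 0; 0.2 0 0 0 0; 0.4 0 0 0 0; 0.6 0 0 0 0; 0.6 0 0 0 0; 0.6 0 0 0 0"

```text
time: 5.07
tool_pos: [0.533, 0.3595, 0.05]
ee_rot: [-1.57, -0.001, -0.155]
wrist_force: [0.2, 0.0, -0.1]
width: 0.064
```

Emit:
send_rows --moves "0.8 0 0 0 0; 1 0 0 0 0; 1 0 0 0 0; 1 0 0 0 0; 1 0 0 0 0; 1 0 0 0 0; 1 0 -0.01 0 0; 1 0 -0.02 0 0; 1 0 -0.03 0 0; 1 0 -0.03 0 0"

```text
time: 5.9
tool_pos: [0.5313, 0.3586, 0.1383]
ee_rot: [-1.574, 0.004, -0.155]
wrist_force: [1.6, 0.3, -3.3]
width: 0.0237
```

```bash
python3 d.py .533 .36 .14 0.0564; python3 - <<'E'
from h import *
snap('scene','c.png')
E
```

```text
5.9 [0.5313 0.3586 0.1383] [-1.5739  0.0038 -0.1554] w 0.023724581301848176 F [ 1.6215  0.2771 -3.2671] M [ 0.0028 -0.139  -0.0123]
tool delta [ 0.0015 -0.0017  0.0017]
turn deg -12.135062346457618
```

View pics/c.png

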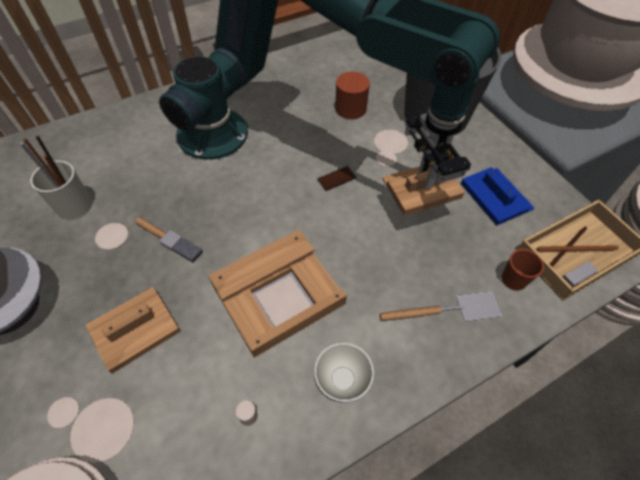

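Emit:
send_rows --moves "1 0 0 0 -4; 1 0 0 0 -4; 1 0 0 0 -4.1; 1 0 0 0 0; 1 0 0 0 0; 1 0 0 -0.02 0; 1 0 0 -0.03 0; 1 0 0 -0.035 0; 1 0 0 -0.035 0; 1 0 0 -0.035 0"

```text
time: 6.78
tool_pos: [0.5409, 0.2033, 0.1388]
ee_rot: [-1.571, 0.0, 0.055]
wrist_force: [1.0, -0.8, -3.3]
width: 0.0239
```

```bash
python3 d.py .6153 -.0633 .12 0.0564
```

```text
6.7833 [0.5409 0.2033 0.1388] [-1.5711  0.0004  0.0549] w 0.023860072236040655 F [ 1.032  -0.8472 -3.258 ] M [-0.0737 -0.1689 -0.0072]
tool delta [ 0.0597  0.0189 -0.2702]
turn deg -0.08745185515885812
```

Emit:
send_rows --moves "1 0.008 0 -0.034 0; 1 0.008 0 -0.034 0; 1 0.008 0 -0.034 0; 1 0.008 0 -0.034 0; 1 0.008 0 -0.034 0; 1 0.008 0.004 -0.034 0; 1 0.008 0.005 -0.034 0; 1 0.004 0.005 -0.02 0; 1 0 0.005 -0.012 0; 1 0 0 0 0"

```text
time: 7.62
tool_pos: [0.6152, -0.0641, 0.1182]
ee_rot: [-1.571, 0.003, 0.051]
wrist_force: [0.9, 0.3, -3.2]
width: 0.0239
```

```bash
cat > look.py <<'E'
from h import *
import sys
p=snap('scene','x.png');a=p['image'];q=imaging.snapshot('top');b=q['image']
r=lambda i,x,y,w,h:cv2.resize(i[y:y+h,x:x+w],(400,400),interpolation=cv2.INTER_CUBIC)
cv2.imwrite('pics/%s.png'%sys.argv[1],np.hstack([r(a,190,190,180,180),r(b,300,160,140,140)])[:,:,::-1])
E
python3 d.py .6153 -.0633 .10 0.0564; python3 look.py d1
```

```text
7.6167 [ 0.6152 -0.0641  0.1182] [-1.5709  0.0035  0.0514] w 0.023903662200147686 F [ 0.9035  0.348  -3.1733] M [ 0.0489 -0.0748  0.0083]
tool delta [0.0002 0.0182 0.0008]
turn deg -0.2890358364222527
```

View pics/d1.png

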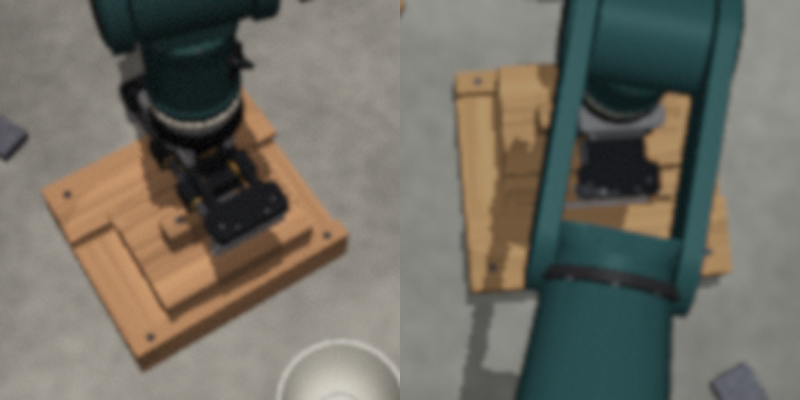

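```bash
cat > ov.py <<'E'
from fit import *
import sys
from scipy.spatial.transform import Rotation as Ro
o=robot.get_obs(); z=o['tool_pos'][2]-.05
qc=[o['tool_pos'][0],o['tool_pos'][1],o['ee_rot'][2]]; q=np.load('q.npy')[1]
ims=[]
for n,(x,y,w,h) in (('scene',(190,190,180,180)),('top',(300,160,140,140))):
    p=imaging.snapshot(n); k=400/w; im=cv2.resize(p['image'][y:y+h,x:x+w,::-1],(400,400),interpolation=cv2.INTER_CUBIC)
    def ln(qq,pts,col,dz=0):
        P=[tuple(int(v) for v in (proj(p,T(qq,X)+[0,0,dz])-[x,y]+.5)*k) for X in pts]
        for a,b in zip(P,P[1:]): cv2.line(im,a,b,col,1)
    rect=lambda x0,x1,y0,y1,z:[(x0,y0,z),(x1,y0,z),(x1,y1,z),(x0,y1,z),(x0,y0,z)]
    ln(qc,rect(-.045,.055,-.08,.08,.024),(0,0,255),z); ln(qc,rect(-.071,-.045,-.08,.08,.008),(255,0,0),z)
    ln(q,rect(-.07,0,-.12,.12,.054),(0,255,0)); ln(q,rect(.116,.136,-.12,.12,.045),(255,255,0))
    ims.append(im)
cv2.imwrite('pics/%s.png'%sys.argv[1],np.hstack(ims))
E
python3 ov.py d2
```

```text
(no output)
```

View pics/d2.png

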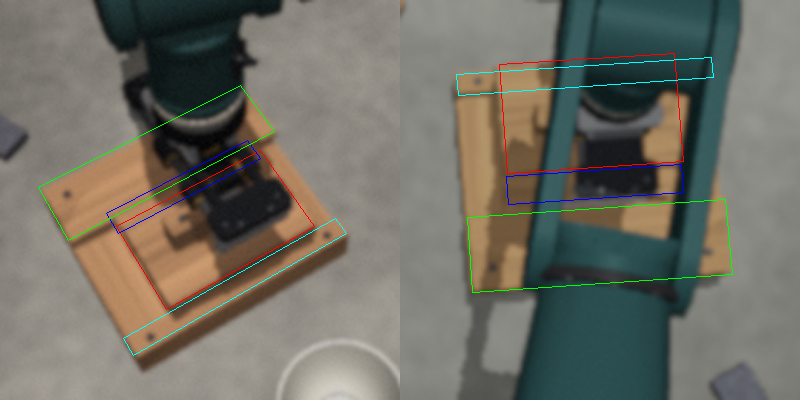

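Emit:
send_rows --moves "1 0.001 0.004 0 -0.3; 1 0.001 0.005 0 0; 1 0 0.004 0 0; 1 0 0.003 0 0; 1 0 0.002 0 0; 1 0 0.001 0 0; 1 0 0.001 0 0; 1 0 0.001 0 0; 1 0 0 0 0; 1 0 0 0 0"

```text
time: 8.65
tool_pos: [0.6182, -0.0617, 0.0994]
ee_rot: [-1.571, -0.0, 0.061]
wrist_force: [0.1, 0.2, -3.8]
width: 0.0237
```

```bash
python3 d.py .617 -.0633 .095 0.0564
```

```text
8.65 [ 0.6182 -0.0617  0.0994] [-1.5709 -0.0002  0.0608] w 0.023673448840424525 F [ 0.0683  0.1591 -3.8184] M [-0.0877 -0.0562  0.049 ]
tool delta [-0.0013  0.0044 -0.0015]
turn deg 0.2532958477357942
```

Emit:
send_rows --moves "1 0 0.001 0 0.2; 1 0 0.001 0 0; 1 0 0.001 0 0; 1 0 0.001 0 0; 1 0 0.001 0 0; 1 0 0 0 0; 1 0 0 0 0; 1 0 0 0 0; 1 0 0 0 0; 1 0 0 0 0"

```text
time: 9.48
tool_pos: [0.6182, -0.0616, 0.0942]
ee_rot: [-1.571, 0.0, 0.057]
wrist_force: [0.8, -0.0, -2.7]
width: 0.0242
```

```bash
python3 d.py .617 -.0633 .095 0.0564
```

```text
9.4833 [ 0.6182 -0.0616  0.0942] [-1.5708  0.      0.0575] w 0.024165666357663665 F [ 0.7763 -0.0335 -2.6843] M [-0.1005 -0.1458  0.0451]
tool delta [-0.0013 -0.0008 -0.0017]
turn deg 0.06273526280508286
```

Emit:
send_rows --moves "1 0 0.001 0 0; 1 0 0.001 0 0; 1 0 0.001 0 0; 1 0 0 0 0; 1 0 0 0 0; 1 0 0 0 0; 1 0 0 0 0; 1 0 0 0 0; 1 0 0 0 0; 1 0 0 0 0"

```text
time: 10.32
tool_pos: [0.6182, -0.0616, 0.094]
ee_rot: [-1.571, -0.001, 0.057]
wrist_force: [-5.4, 0.7, 7.0]
width: 0.0233
```

```bash
python3 d.py .617 -.0633 .095 0.0564;python3 look.py e1
```

```text
10.3167 [ 0.6182 -0.0616  0.094 ] [-1.5713 -0.0012  0.0575] w 0.02334083000805212 F [-5.3612  0.7214  6.9989] M [ 0.1294  0.7367 -0.0781]
tool delta [-0.0013 -0.001  -0.0016]
turn deg 0.06231321427728439
```

View pics/e1.png

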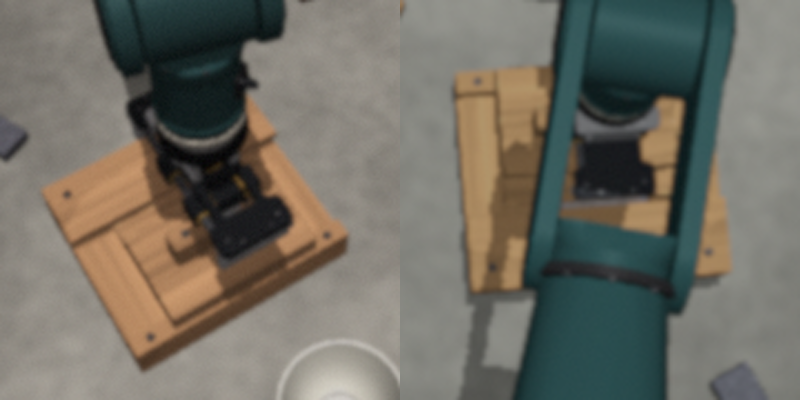

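Emit:
send_rows --moves "0.47 0 0 0 0; 0.45 0 0 0 0; 0.44 0 0 0 0; 0.43 0 0 0 0; 0.42 0 0 0 0; 0.41 0 0 0 0; 0.4 0 0 0 0; 0.4 0 0 0 0; 0.4 0 0 0 0; 0.4 0 0 0 0"

```text
time: 11.25
tool_pos: [0.6183, -0.0617, 0.0911]
ee_rot: [-1.571, -0.0, 0.058]
wrist_force: [-2.6, -1.1, 0.5]
width: 0.0281
```

```bash
python3 d.py .617 -.0633 .095 0.0564;python3 look.py e2
```

```text
11.25 [ 0.6183 -0.0617  0.0911] [-1.5711 -0.0002  0.0575] w 0.028121507264667445 F [-2.5837 -1.0553  0.4921] M [-0.2375  0.2496 -0.0036]
tool delta [-0.0014 -0.0039 -0.0015]
turn deg 0.06420268618077637
```

View pics/e2.png

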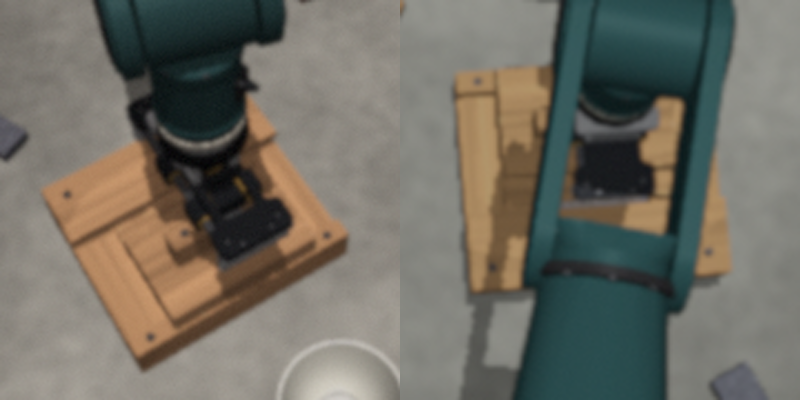

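```bash
cat > ov2.py <<'E'
# overlay of hypothetic board: pivot far lower edge on stop height, tilt th deg, far edge x ahead of mouth
from fit import *
import sys
q=np.load('q.npy')[1]+[.002,0,0]
def pts(xtip,ztip,th,y):
    c,s=np.cos(th),np.sin(th)
    f=lambda X:T(q,(0,0,0))*0+T(q,(xtip+c*(X[0]+.071)-s*X[1],y,ztip+s*(X[0]+.071)+c*X[1]))
    return f
if __name__=='__main__':
    xt,zt,th=float(sys.argv[2]),float(sys.argv[3]),np.radians(float(sys.argv[4]))
    yo=float(sys.argv[5]) if len(sys.argv)>5 else 0
    p=imaging.snapshot('scene'); x,y,w,h=200,250,160,110; k=5
    im=cv2.resize(p['image'][y:y+h,x:x+w,::-1],None,fx=k,fy=k,interpolation=cv2.INTER_CUBIC); raw=im.copy()
    for Y,col in ((.08+yo,(0,0,255)),(-.08+yo,(0,0,255))):
        f=pts(xt,zt,th,Y)
        prof=[(-.071,0),(.055,0),(.055,.024),(-.045,.024),(-.045,.008),(-.071,.008),(-.071,0)]
        P=[tuple(int(v) for v in (proj(p,f(X))-[x,y]+.5)*k) for X in prof]
        for a,b in zip(P,P[1:]): cv2.line(im,a,b,col,1)
    cv2.imwrite('pics/%s.png'%sys.argv[1],im if len(sys.argv)<7 else raw)
E
python3 ov2.py f1 0.006 0.030 6.9; python3 ov2.py f1r 0.006 0.03 6.9 0 raw
```

```text
(no output)
```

View pics/f1.png

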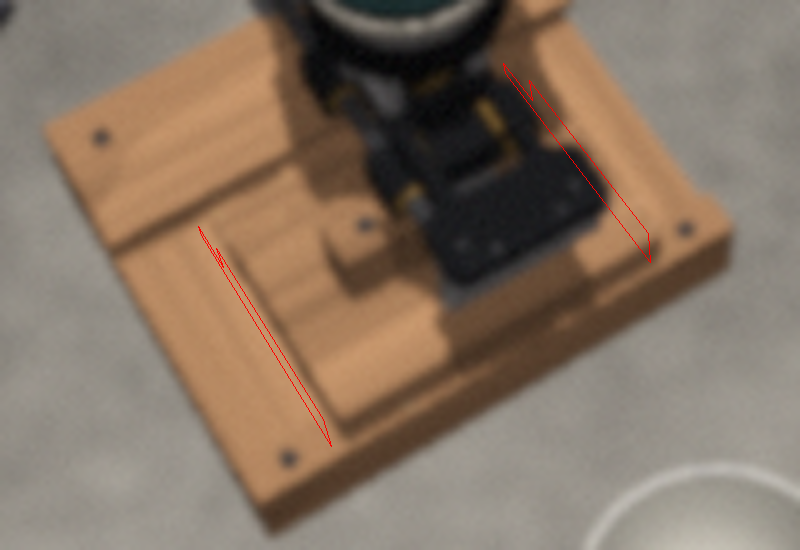

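View pics/f1r.png

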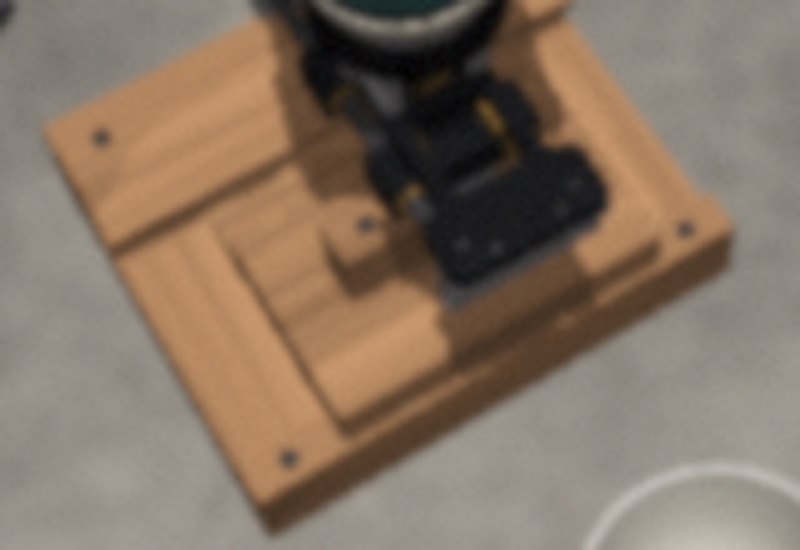

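```bash
python3 ov2.py f2 0.006 0.030 6.9 0.006; python3 ov2.py f3 0.006 0.045 0 0.006; python3 - <<'E'
import cv2,numpy as np
a,b=[cv2.imread('pics/%s.png'%n)[150:500,100:500] for n in('f2','f3')]
cv2.imwrite('pics/f4.png',np.hstack([a,b]))
E
```

```text
(no output)
```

View pics/f4.png

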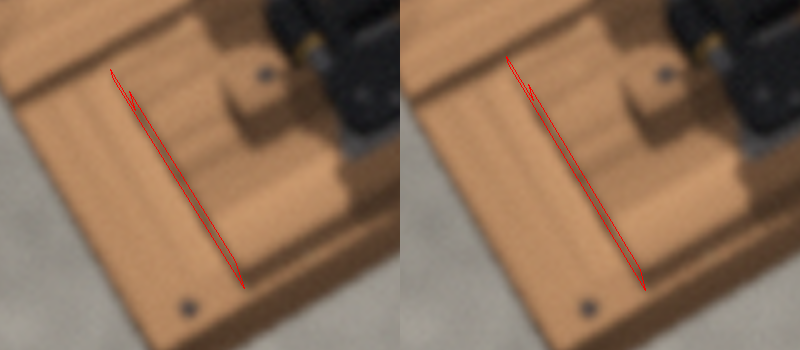

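Emit:
send_rows --moves "0.38 0 0 0 0; 0.37 0 0 0 0; 0.36 0 0 0 0; 0.35 0 0 0 0; 0.34 0 0 0 0; 0.33 0 0 0 0; 0.32 0 0 0 0; 0.32 0 0 0 0; 0.32 0 0 0 0; 0.32 0 0 0 0"

```text
time: 12.38
tool_pos: [0.6182, -0.0615, 0.0912]
ee_rot: [-1.571, 0.0, 0.058]
wrist_force: [-1.6, 0.8, -0.6]
width: 0.0317
```

```bash
python3 d.py .617 -.0633 .095 0.0564; python3 ov2.py g 0.006 0.03 6.9 0.006;python3 ov2.py gr 0.006 0.03 6.9 0.006 raw;  python3 - <<'E'
import cv2,numpy as np
a,b=[cv2.imread('pics/%s.png'%n)[150:500,100:500] for n in('g','gr')]
c,d=[cv2.imread('pics/%s.png'%n)[200:450,400:800] for n in('g','gr')]
cv2.imwrite('pics/g4.png',np.vstack([np.hstack([a,b]),np.hstack([c,d])]))
E
```

```text
12.3833 [ 0.6182 -0.0615  0.0912] [-1.5707  0.0001  0.0575] w 0.031689305763870426 F [-1.5827  0.7667 -0.6136] M [0.0338 0.1283 0.0076]
tool delta [-0.0013 -0.0038 -0.0018]
turn deg 0.06546997796678107
```

View pics/g4.png

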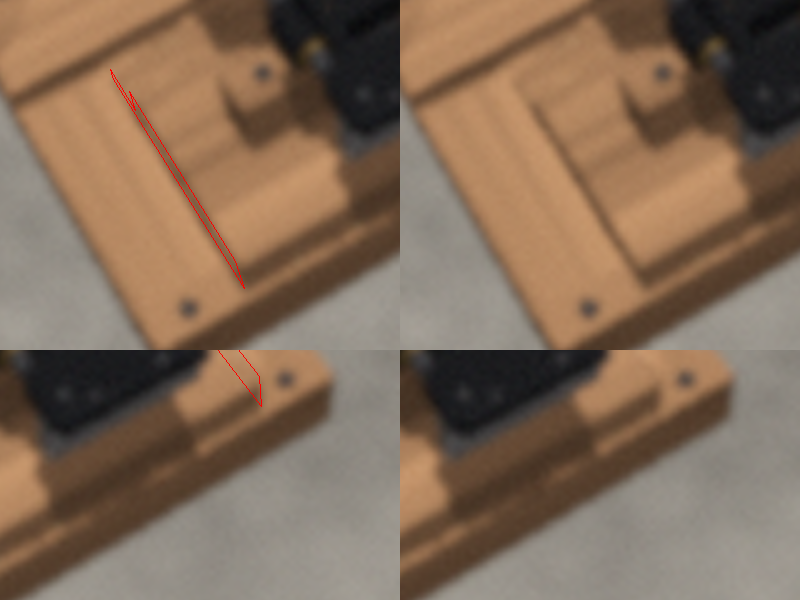

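```bash
python3 - <<'E'
from ov2 import *
p=imaging.snapshot('scene')
for xt in (.003,.006):
  for z,th in((.045,0),(.04,2.3),(.035,4.6),(.03,6.9)):
    f=pts(xt,z,np.radians(th),-.033+.006); print(xt,th,((proj(p,f((0,.06)))-[200,250]+.5)*5-[100,150]))
E
```

```text
0.003 0 [264.7555  68.2678]
0.003 2.3 [262.298   66.1999]
0.003 4.6 [259.7472  64.0561]
0.003 6.9 [257.1108  61.8502]
0.006 0 [268.2668  73.7301]
0.006 2.3 [265.7948  71.6422]
0.006 4.6 [263.2289  69.4776]
0.006 6.9 [260.577   67.2501]
```

Emit:
send_rows --moves "0.32 -0.001 0 0 0; 0.32 -0.001 0 0 0; 0.32 -0.001 0 0 0; 0.32 -0.001 0 0 0; 0.32 -0.001 0 0 0; 0.32 0 0 0 0; 0.32 0 0 0 0; 0.32 0 0 0 0; 0.32 0 0 0 0; 0.32 0 0 0 0"

```text
time: 13.37
tool_pos: [0.6132, -0.0619, 0.0913]
ee_rot: [-1.571, -0.0, 0.058]
wrist_force: [0.2, 0.3, -0.3]
width: 0.0317
```

```bash
python3 d.py .617 -.0633 .095 0.0564; python3 ov2.py g 0.006 0.03 6.9 0.006;python3 ov2.py gr 0.006 0.03 6.9 0.006 raw;  python3 - <<'E'
import cv2,numpy as np
a,b=[cv2.imread('pics/%s.png'%n)[150:500,100:500] for n in('g','gr')]
c,d=[cv2.imread('pics/%s.png'%n)[200:450,400:800] for n in('g','gr')]
cv2.imwrite('pics/g5.png',np.vstack([np.hstack([a,b]),np.hstack([c,d])]))
E
```

```text
13.3667 [ 0.6132 -0.0619  0.0913] [-1.5709 -0.0001  0.0576] w 0.03171880340190198 F [ 0.2134  0.3249 -0.3037] M [-0.0626 -0.0729 -0.0125]
tool delta [ 0.0037 -0.0037 -0.0017]
turn deg 0.0664115609790625
```

View pics/g5.png

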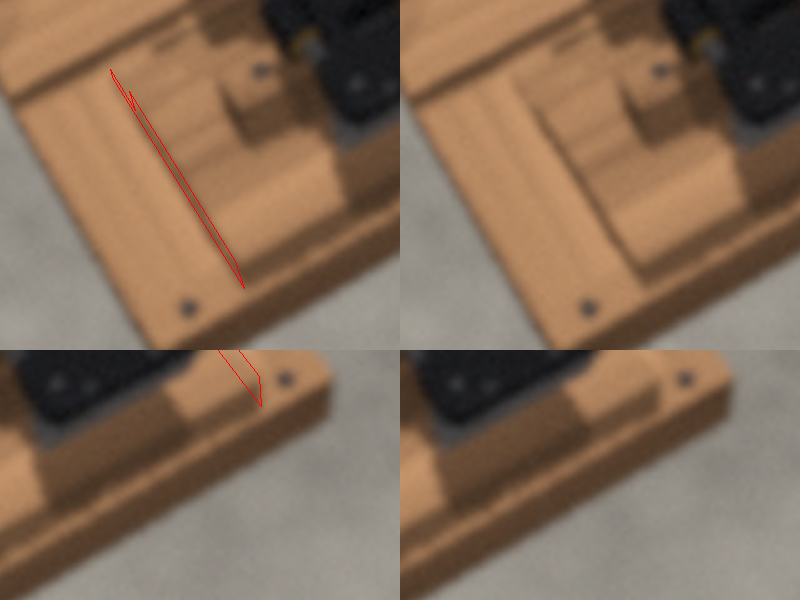

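Both the side force and the vertical force are now zero. So the board lies tilted, with its far edge on the stop and its tongue tip on the bearers about 6 mm outside the mouth. Next I push it into the groove with the far finger.

Emit:
send_rows --moves "0.32 -0.001 0.001 0 0; 0.32 -0.001 0.001 0 0; 0.32 -0.001 0.001 0 0; 0.32 -0.0015 0 0 0; 0.32 -0.0015 0 0 0; 0.32 -0.0015 0 0 0; 0.32 -0.0015 0 0 0; 0.32 0 0 0 0; 0.32 0 0 0 0; 0.32 0 0 0 0"

```text
time: 14.3
tool_pos: [0.6041, -0.0624, 0.0883]
ee_rot: [-1.571, 0.0, 0.057]
wrist_force: [2.0, 0.0, 3.0]
width: 0.0318
```

```bash
cat > g.sh <<'E'
python3 d.py .617 -.0633 .095 0.0564; python3 ov2.py g $2 $3 $4 0.006;python3 ov2.py gr 0.006 0.03 6.9 0.006 raw;  python3 - <<'P'
import cv2,numpy as np
a,b=[cv2.imread('pics/%s.png'%n)[150:500,100:500] for n in('g','gr')]
c,d=[cv2.imread('pics/%s.png'%n)[200:450,400:800] for n in('g','gr')]
cv2.imwrite('pics/tmp.png',np.vstack([np.hstack([a,b]),np.hstack([c,d])]))
P
mv pics/tmp.png pics/$1.png
E
bash g.sh g6 0.001 .03 6.9
```

```text
14.3 [ 0.6041 -0.0624  0.0883] [-1.571   0.0001  0.0575] w 0.03178625593440242 F [2.0067 0.0294 3.0478] M [-0.0201 -0.4694  0.0138]
tool delta [ 0.0128 -0.0067 -0.0016]
turn deg 0.06204964434494145
```

View pics/g6.png

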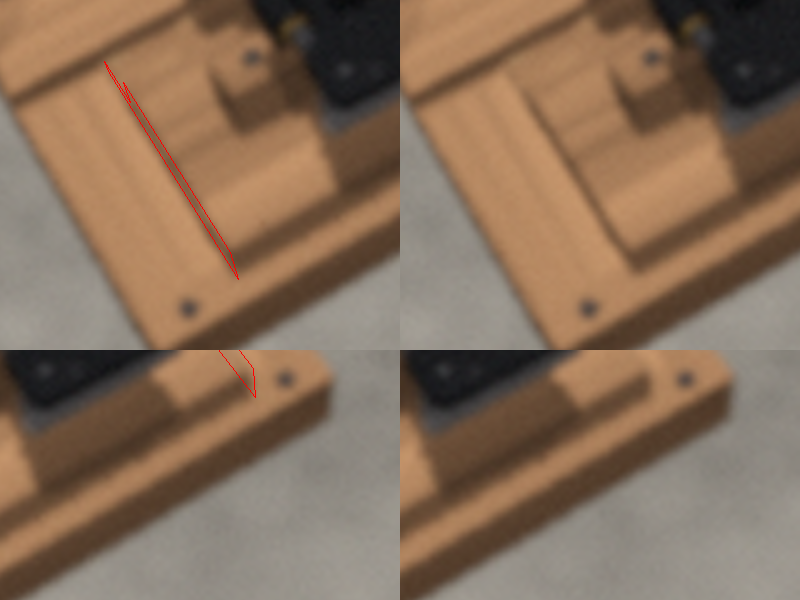

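Emit:
send_rows --moves "0.32 0 -0.001 0 0; 0.32 -0.001 -0.0005 0 0; 0.32 -0.001 0 0 0; 0.32 -0.001 0 0 0; 0.32 -0.001 0 0 0; 0.32 0 0 0 0; 0.32 0 0 0 0; 0.32 0 0 0 0; 0.32 0 0 0 0; 0.32 0 0 0 0"

```text
time: 15.23
tool_pos: [0.6001, -0.0626, 0.0898]
ee_rot: [-1.571, 0.0, 0.058]
wrist_force: [-0.1, -0.5, -0.1]
width: 0.0318
```

```bash
bash g.sh g7 -0.005 .03 6.9
```

```text
15.2333 [ 0.6001 -0.0626  0.0898] [-1.5709  0.0003  0.0575] w 0.03178770406506465 F [-0.0927 -0.4919 -0.1189] M [-0.0379 -0.0647 -0.0085]
tool delta [ 0.0169 -0.0052 -0.0016]
turn deg 0.0632398958204316
```

View pics/g7.png

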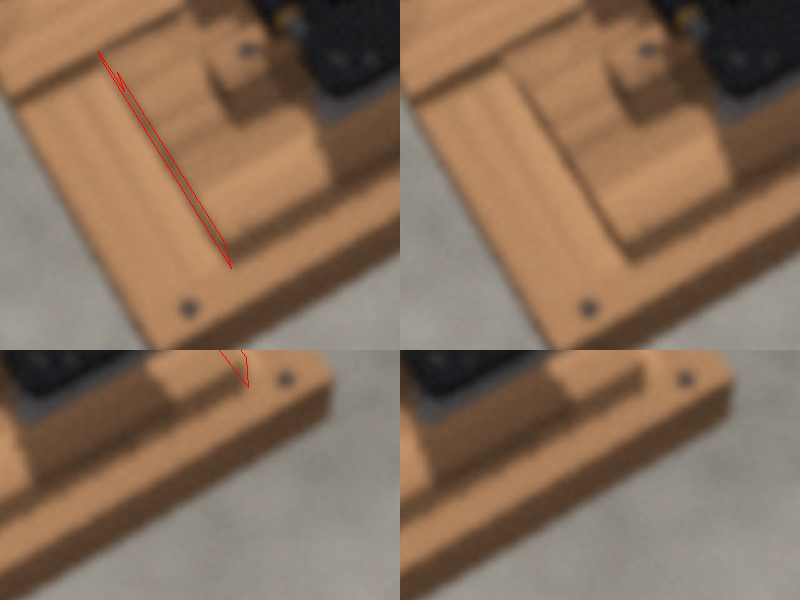

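Emit:
send_rows --moves "0.34 0.001 0 0 0; 0.36 0.001 0 0 0; 0.38 0.001 0 0 0; 0.4 0 0 0 0; 0.42 0 0 0 0; 0.44 0 0 0 0; 0.46 0 0 0 0; 0.48 0 0 0 0; 0.48 0 0 0 0; 0.48 0 0 0 0"

```text
time: 16.17
tool_pos: [0.6024, -0.0625, 0.0903]
ee_rot: [-1.571, 0.001, 0.057]
wrist_force: [-5.2, 0.1, 4.7]
width: 0.0261
```

```bash
bash g.sh g8 -0.007 .036 4
```

```text
16.1667 [ 0.6024 -0.0625  0.0903] [-1.5709  0.0015  0.0574] w 0.0261367723005034 F [-5.1903  0.1297  4.6522] M [-0.0755  0.7446  0.0355]
tool delta [ 0.0145 -0.0047 -0.0016]
turn deg 0.05824000113778286
```

View pics/g8.png

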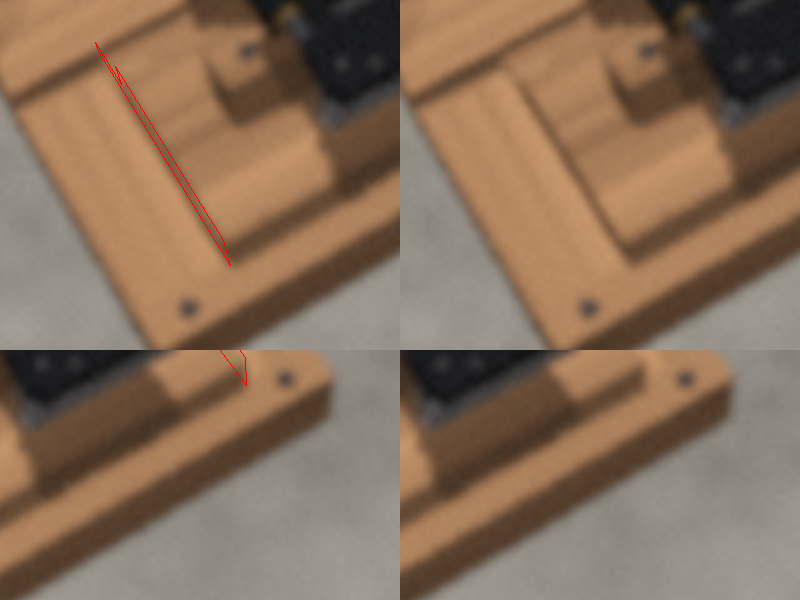

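Emit:
send_rows --moves "0.6 0 0 0 0; 1 0 0 0 0; 1 0 0 0 0; 1 -0.001 0 0 0; 1 -0.001 0 0 0; 1 -0.001 0 0 0; 1 -0.001 0 0 0; 1 0 0 0 0; 1 0 0 0 0; 1 0 0 0 0"

```text
time: 17.1
tool_pos: [0.5996, -0.0626, 0.0898]
ee_rot: [-1.571, -0.001, 0.058]
wrist_force: [1.3, 0.2, -0.5]
width: 0.026
```

```bash
bash g.sh g9 -0.009 .036 4
```

```text
17.1 [ 0.5996 -0.0626  0.0898] [-1.5709 -0.001   0.0576] w 0.02603096056954105 F [ 1.3202  0.1724 -0.484 ] M [-0.0016 -0.5499 -0.0342]
tool delta [ 0.0173 -0.0052 -0.0017]
turn deg 0.06697724862093354
```

View pics/g9.png

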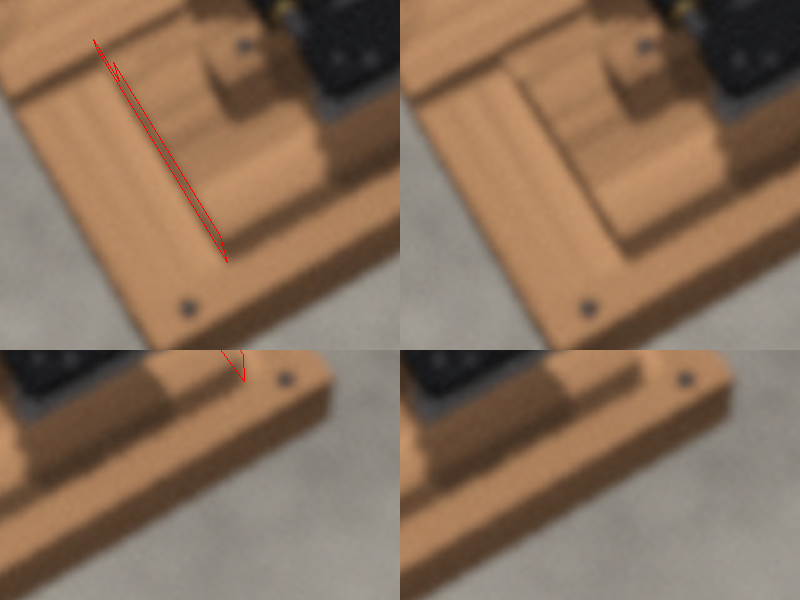

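Emit:
send_rows --moves "1 -0.001 0 0 0; 1 -0.001 0 0 0; 1 -0.001 0 0 0; 1 -0.001 0 0 0; 1 -0.001 0 0 0; 1 0 0 0 0; 1 0 0 0 0; 1 0 0 0 0; 1 0 0 0 0; 1 0 0 0 0"

```text
time: 18.03
tool_pos: [0.5942, -0.063, 0.0897]
ee_rot: [-1.571, 0.0, 0.057]
wrist_force: [-0.5, -0.1, -2.5]
width: 0.0237
```

```bash
bash g.sh g10 -0.013 .036 3
```

```text
18.0333 [ 0.5942 -0.063   0.0897] [-1.5709  0.0001  0.0575] w 0.02372242512853519 F [-0.4541 -0.1375 -2.5328] M [-0.0046 -0.0783  0.0399]
tool delta [ 0.0227 -0.0053 -0.0016]
turn deg 0.06271295241479173
```

View pics/g10.png

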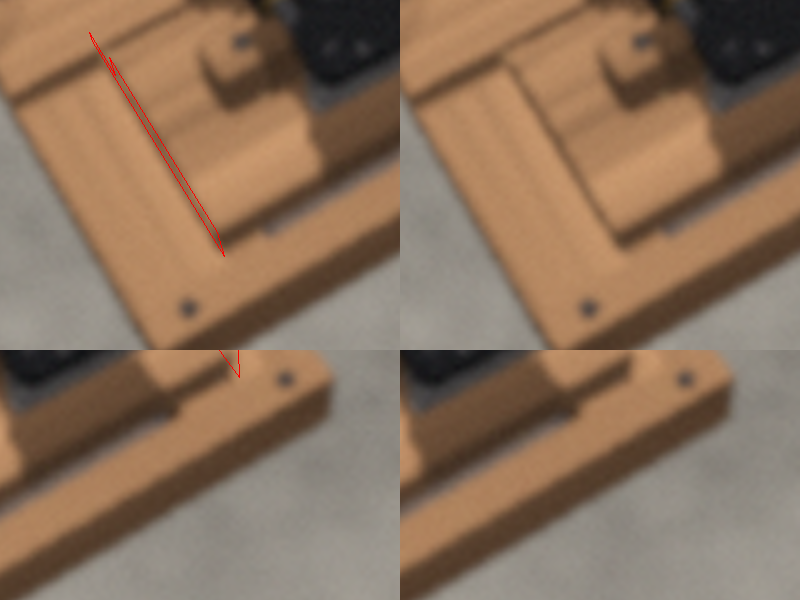

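The board is held flat again (width 23.7 mm, its weight on the wrist). The tongue is about 17 mm in the groove, and the far edge has dropped inside the stop. Next I lower it gently.

Emit:
send_rows --moves "1 0 0.001 0 0; 1 0 0.001 0 0; 1 0 0.001 0 0; 1 0 0.001 0 0; 1 0 0.001 0 0; 1 0 0.001 0 0; 1 0 0.001 0 0; 1 0 0 0 0; 1 0 0 0 0; 1 0 0 0 0"

```text
time: 18.97
tool_pos: [0.5943, -0.0628, 0.0832]
ee_rot: [-1.571, -0.0, 0.058]
wrist_force: [-0.3, 1.9, -0.0]
width: 0.0239
```

```bash
bash g.sh g11 -0.015 .03 0
```

```text
18.9667 [ 0.5943 -0.0628  0.0832] [-1.5707 -0.0004  0.0576] w 0.02390493881684229 F [-0.3424  1.877  -0.0086] M [ 0.0834  0.1175 -0.0174]
tool delta [ 0.0226 -0.0118 -0.0018]
turn deg 0.06767065419656937
```

View pics/g11.png

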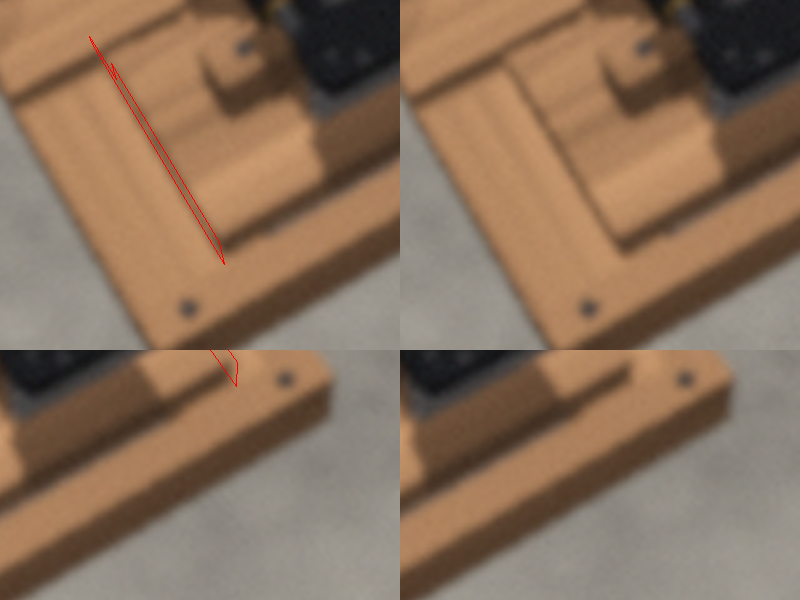

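Emit:
send_rows --moves "1 0 0.0005 0 0; 1 0 0.0005 0 0; 1 0.001 0 0 0; 1 0.001 0 0 0; 1 0.001 0 0 0; 1 0 0.0005 0 0; 1 0 0.0005 0 0; 1 0 0 0 0; 1 0 0 0 0; 1 0 0 0 0"

```text
time: 19.9
tool_pos: [0.5969, -0.0632, 0.0829]
ee_rot: [-1.572, 0.0, 0.058]
wrist_force: [-6.6, 2.3, 8.2]
width: 0.0235
```

```bash
bash g.sh g12 -0.012 .03 0
```

```text
19.9 [ 0.5969 -0.0632  0.0829] [-1.5721  0.0001  0.0575] w 0.023480876493711493 F [-6.6083  2.3281  8.1684] M [-0.0328  0.9431 -0.0474]
tool delta [ 0.0201 -0.0121 -0.0012]
turn deg 0.06477460880769965
```

View pics/g12.png

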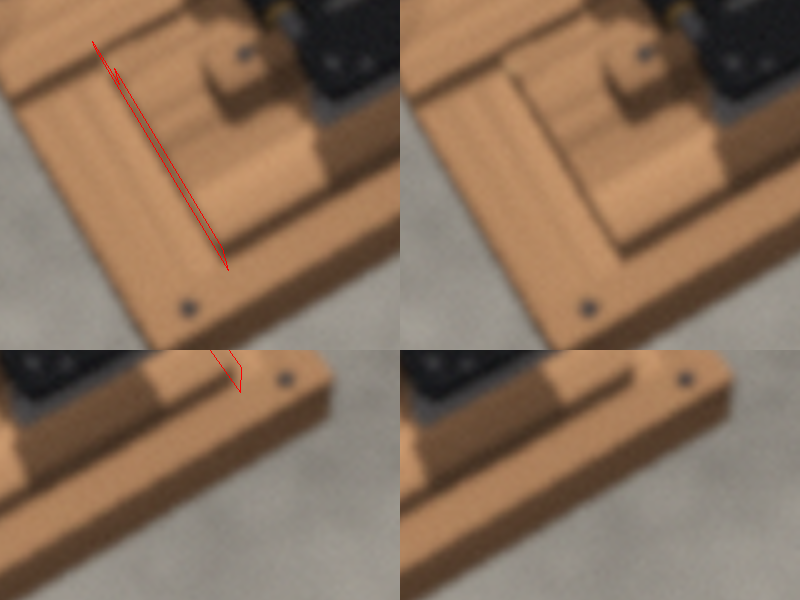

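Emit:
send_rows --moves "0.45 0 0 0 0; 0.4 0 0 0 0; 0.35 0 0 0 0; 0.3 0 0 0 0; 0.2 0 0 0 0; 0.1 0 0 0 0; 0 0 0 0 0; 0 0 0 0 0; 0 0 -0.005 0 0; 0 0 -0.01 0 0"

```text
time: 20.83
tool_pos: [0.5962, -0.0626, 0.0947]
ee_rot: [-1.57, 0.003, 0.058]
wrist_force: [-0.4, -0.1, -0.4]
width: 0.047
```

Emit:
send_rows --moves "0 0 -0.02 0 0; 0 0 -0.03 0 0; 0 0 -0.04 0 0; 0 0 -0.04 0 0; 0 -0.03 0 0.025 0; 0 -0.03 0 0.025 0; 0 -0.03 0 0.025 0; 0 -0.03 0 0.025 0; 0 -0.03 0 0.025 0; 0 -0.03 0 0.025 0"

```text
time: 21.67
tool_pos: [0.4074, 0.0774, 0.2269]
ee_rot: [-1.571, -0.002, 0.057]
wrist_force: [0.0, -0.5, -0.1]
width: 0.0471
```

Emit:
send_rows --moves "0 0 0 0.03 0; 0 0 0 0.03 0; 0 0 0 0.03 0; 0 0 0 0.03 0; 0 0 0 0.03 0; 0 0 0 0.03 0; 0 0 0 0 0; 0 0 0 0 0; 0 0 0 0 0; 0 0 0 0 0"

```text
time: 22.5
tool_pos: [0.3988, 0.2554, 0.2263]
ee_rot: [-1.571, -0.001, 0.056]
wrist_force: [-0.4, 0.0, 0.4]
width: 0.0469
```

```bash
python3 d.py; python3 - <<'E'
from fit import *
q=np.load('q.npy')[1]
ims=[]
for n,(x,y,w,h) in (('scene',(200,220,160,150)),('top',(305,165,128,120))):
    p=imaging.snapshot(n); k=400/w
    ims.append(cv2.resize(p['image'][y:y+h,x:x+w,::-1],(400,375),interpolation=cv2.INTER_CUBIC))
    cv2.imwrite('pics/full_%s.png'%n,p['image'][:,:,::-1])
    for t in('tongue_tip','cover_grip','plain_grip'):print(n,t,[(np.round(d['centre'],1),round(d['conf'],2),ray(p,d['centre'],.08)) for d in imaging.landmark_of(p,t)])
cv2.imwrite('pics/end.png',np.hstack(ims))
E
```

```text
22.5 [0.3988 0.2554 0.2263] [-1.571  -0.0009  0.0563] w 0.046879089169088985 F [-0.3746  0.0132  0.4488] M [-0.0492 -0.0865  0.0252]
scene tongue_tip [(array([513. , 188.7]), 0.77, array([0.6312, 0.5721, 0.08  ])), (array([269.4, 271.6]), 0.68, array([ 0.5522, -0.0693,  0.08  ]))]
scene cover_grip [(array([279.6, 284.6]), 0.64, array([ 0.5922, -0.064 ,  0.08  ])), (array([498.5, 182. ]), 0.58, array([0.5965, 0.5548, 0.08  ]))]
scene plain_grip [(array([126.2, 323.5]), 0.96, array([ 0.5211, -0.3794,  0.08  ]))]
top tongue_tip [(array([368.5, 237.3]), 0.87, array([ 0.5226, -0.0648,  0.08  ])), (array([102.5, 215.2]), 0.61, array([0.5892, 0.6246, 0.08  ]))]
top cover_grip [(array([370.2, 214.5]), 0.83, array([ 0.5823, -0.0707,  0.08  ])), (array([125.9, 215.4]), 0.57, array([0.5879, 0.5641, 0.08  ]))]
top plain_grip [(array([486.4, 247.7]), 0.96, array([ 0.4915, -0.3704,  0.08  ]))]
```

View pics/end.png

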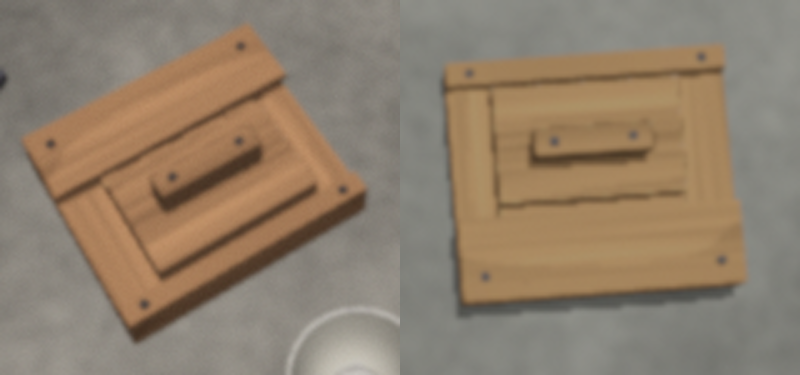

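View pics/full_scene.png

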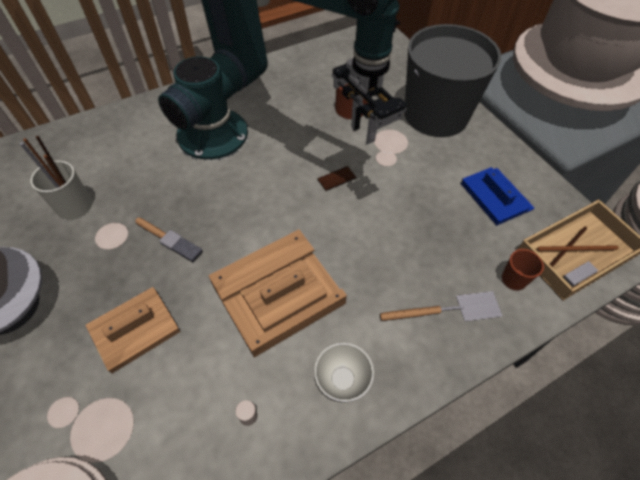

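```bash
python3 - <<'E'
from fit import *
q0=np.load('q.npy')[1]
pt=imaging.snapshot('top');ps=imaging.snapshot('scene')
def crop(p,x,y,w,h,k):return cv2.resize(p['image'][y:y+h,x:x+w,::-1],None,fx=k,fy=k,interpolation=cv2.INTER_CUBIC)
outs=[]
for tip,zt,th in((-.014,.03,0),(-.009,.03,6.9)):
  row=[]
  for p,(x,y,w,h) in((ps,(225,255,110,80)),(pt,(320,175,90,65))):
    k=400/w; im=crop(p,x,y,w,h,k)[:290]
    th_=np.radians(th);c,s=np.cos(th_),np.sin(th_);q=q0+[.001,.003,0]
    f=lambda X:T(q,(tip+c*(X[0]+.071)-s*X[2],X[1],zt+s*(X[0]+.071)+c*X[2]))
    rect=lambda x0,x1,y0,y1,z:[(x0,y0,z),(x1,y0,z),(x1,y1,z),(x0,y1,z),(x0,y0,z)]
    for r,col in((rect(-.045,.055,-.08,.08,.024),(0,0,255)),(rect(-.012,.012,-.05,.05,.06),(0,255,0))):
        P=[tuple(int(v) for v in (proj(p,f(X))-[x,y]+.5)*k) for X in r]
        for a,b in zip(P,P[1:]): cv2.line(im,a,b,col,1)
    row.append(im[:288])
  outs.append(np.hstack(row))
cv2.imwrite('pics/cmp.png',np.vstack(outs))
E
```

```text
(no output)
```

View pics/cmp.png

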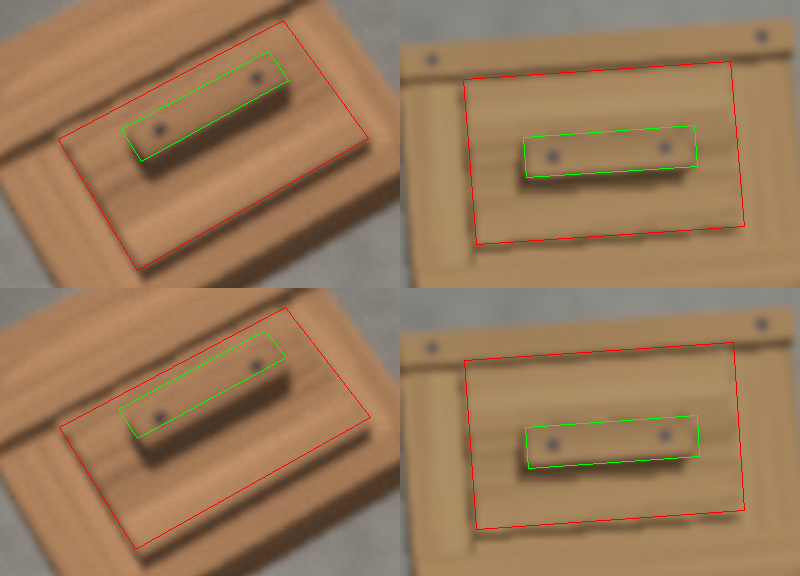

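The flat overlay (top row) matches the board's outline in both views, with the tongue about 13–14 mm in the groove. The tilted overlay (bottom row) does not match. The arm is clear and reads no force, so I'm handing in.

```bash
python3 - <<'E'
from h import *
print(order.close_job(), robot.get_obs()['time'])
E
```

```text
the job is handed in; nothing more can be done
the job is handed in; nothing more can be done
```

The trough is closed with the tongued cover board, and I handed the job in at about 23 s of the 48 s allowed.

**How it was done:** The moves cannot tilt the gripper, so the board was tilted by contact. I rested its far edge on the stop and opened the fingers slightly so the tongue side came down onto the bearers. I then pushed the tongue into the groove, gripped the board again, slid it in past the stop, lowered it flat about 7 mm and let go. While the board slid clear of the stop, the closing jaws turned it flat, so that small drop at the far edge was made by the jaws and not by a slow arm move.

**Last checks:**
- **Fit:** overlays in both camera views match a flat board, with the tongue about 13–14 mm in the groove and the far edge behind the stop. A tilted board did not match.
- **Coverage:** no open pan shows in either view.
- **Robot:** the arm is clear and the wrist force is near zero. The wrist readings I took never went above about 11 N.
- **Plain board:** it was not touched and still lies in its place.

**What disagreed:** The two cameras differ by about 2–3 mm on the trough's position. The board also sits a few millimetres (about 3–6) off centre along the groove, well within the overlap. The tilt itself could not be confirmed clearly in the pictures. I inferred it from the forces and from the finger width of about 26 mm on the 24 mm batten.

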